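# Hold the distributor ready over its bore

### The arm

A 7-joint arm with a two-finger parallel gripper is mounted at the origin on the work surface. World frame = base frame: x ahead of the robot, y to its left, z up, the work surface at z = 0. Lengths are in m, angles in rad, forces in N, time in s.
With the tool pointing down it reaches from about 0.35 to 0.9 m from the base axis. Payload 8.1 kg.
Tool frame: the origin (TCP) lies on the centre line of the jaws, within the pads' length; the fingertips stand 17 mm ahead of it and the grasp point (between the pads) lies 2 mm behind it; z points along the fingers, y is the direction in which the jaws open and shut (so a half turn about z gives the same grasp; the last joint's range is limited). The gripper opens to 92 mm and grips with 3 to 60 N. Pads are 19 mm wide; open, the fingers measure 130 mm over their backs; the gripper's body (75 mm by 190 mm) begins 47 mm behind the grasp point.
Start: joints at [-1.401, 0.434, 0.025, 1.573, -0.012, 1.134, -0.075], TCP at [0.168, 0.602, 0.244] pointing down, gripper open.
Joint ranges: [-2.62, 2.62], [-0.44, 2.09], [-1.27, 1.32], [0.08, 2.57], [-1.32, 4.46], [0.12, 2], [-2.74, 2.74]. Speed limits (rad/s): [2.22, 2.22, 3.01, 3.01, 3.14, 3.14, 3.14].

### API

Orientations are given as a rotation vector (axis times angle).
In Python, from cell import arm, imaging, job gives the robot as it stands.
- The arm moves only by the tool jog_arm, never from a script. Its argument "moves" is a list of rows, each an object with "fingers": the closure, from -1 (fully open) to 1 (shut); "xyz": the shift along the tool's x, y, z in cm, a list of three; "angular": the turn, a rotation vector about the tool's x, y, z in rad, a list of three. In form: [{"fingers": fingers, "xyz": [dx, dy, dz], "angular": [ax, ay, az]}, ...]. A call has 1 to 12 rows; each row is the pose to reach, as a shift and turn from the pose commanded when the call began, along the tool's axes at that moment; what a row does not reach only later rows make up. A row lasts 1/8 s, in which the tool goes at most 62.5 mm and 10.7 degrees, less where a joint would pass 70% of its speed; a pose out of reach is approached as far as the arm can. A call with a gripper value outside its range is refused whole. The fingers move at their own pace and stop on an object; "grip_force" is the grip in N (left out, the last holds). Time passes only in rows, so rows that repeat a pose let the fingers close. It gives the time, the measured TCP pose, the force and the opening at its end, in the units of the state.
- arm.observe(): the state, without advancing time (a new reading comes with each control period).
- imaging.get_image(name): name is "side" or "top" or "wrist"; returns the picture (480x640x3 uint8, red, green, blue); there is no depth.
- imaging.camera_params(name): a dict with "fx", "fy", "cx", "cy" (pixels), "dist" ([k1, k2, p1, p2, k3] as OpenCV has them; the pictures are not rectified), "rvec" (rotation vector, rad) and "tvec" (3), from world to camera coordinates, as OpenCV has them; the wrist camera has in their place "hand_eye" (4x4, takes a point from camera to tool coordinates, whose origin is the TCP and whose axes are the flange's). Camera axes: x right, y down, z forward; pixel columns grow to the right and rows downward; lengths in m; the calibration is good to about 2 mm. A picture is of the moment at which its call begins: read the wrist's pose just before it. camera_params takes no time and is no camera call.
- job.sign_off(): hands the job in, once; it reports no verdict.
The state is a dict: "clock": time; "joints": joint angles; "dq": joint speeds; "joint_efforts": joint torques, N m; "position": TCP position; "ee_rot": TCP orientation; "force": force on the tool from outside, world axes, zero at the start; "ft_torque": the same for the moment, N m; "width": opening from 0.0 (shut) to 1.0 (fully open).
Only numpy, scipy, OpenCV 4.12 (cv2) and the standard library are available. Lean on these libraries where they do the work, as an engineer would, in place of code of your own. Each camera call takes 0.05 s, during which the arm holds its last target. There are 200 camera calls.

### The job

Pick the complete distributor (the one with its black cap on) out of the wooden block, lift it over the parts on the bench and bring it above the empty distributor bore of the aluminium crankcase. Stop with it upright and centred, its drive tip about a centimetre above the bore, turned so that the slot in its clamp ear is right over the stud that stands beside the bore, and finish holding it there, steady and clear of the crankcase, so that I can oil the bore and guide it down: do not lower it in or let go. Do not touch the crankcase with the distributor or the arm on the way, and leave everything else on the bench as it lies.

Things in the scene. Friction and masses are not known exactly. Their poses are not given: they have to be found in the camera images.
- distributor: Complete ignition distributor, 0.5 to 0.75 kg, loose, upright in a hole of the wooden block; lifts straight out. Origin: tip of its drive dog, on its axis; z up. Above the tip: shank 27 mm thick to 48 mm, clamp plate 48 to 54 mm (rests on the block), aluminium housing 66 mm wide to 104 mm, black cap rim 68 mm wide to 111 mm with clips to 113 mm, cap crown to 139 mm, wire towers to 159 mm.
- cap_grip (a point): Centre of the square crown of the distributor's black cap, on its axis, 124.5 mm above the drive tip; axes as the distributor's. The crown is 48 by 48 mm, its faces square to the distributor's x and y, so it can be gripped from above across x or y; fingertips have room down to 114 mm above the drive tip.
- ear_slot (a point): Centre of the 10 mm wide slot, open outward, in the steel forked clamp ear of the distributor: 44 mm from its axis along its +x, 51 mm above the drive tip. The ear reaches 54 mm out. Axes as the distributor's.
- capsule (a point): Centre of the distributor's round steel vacuum capsule, 44 mm in diameter, sticking out along its +y (a quarter turn anticlockwise from the ear, seen from above) to 81 mm from the axis; this point is 60 mm from the axis, 84 mm above the drive tip. A small black terminal block sticks out 49 mm along -y.
- bore (a point): Centre of the mouth of the empty distributor bore (29 mm across, vertical, through) in the flat step on the far side of the crankcase; the step's top is 72 mm above the bench. Axes as the crankcase's, z up.
- stud (a point): Top of the clamp stud, 8 mm in diameter, standing 20 mm out of the step beside the bore: 44 mm from the bore's axis in the crankcase's -y direction, top 92 mm above the bench. Axes as the crankcase's.
- crankcase: Aluminium crankcase of a small twin, fixed, 240 by 285 mm. Origin: on the bench under its middle; x from the cylinder mouths (robot side) to the step with the bore, z up. Deck (x -110 to 30 mm) 100 mm high, with 8 studs to 138 mm and two connecting rods to 161 mm. Step (x 30 to 125, y -100 to 100) 72 mm high: bore at x 79, y 26; stud at x 79, y -18; breather stub 22 mm high at x 75, y -74.
- conrod_left (a point): Top of one of the two steel connecting rods that stand up out of the crankcase's cylinder mouths, 161 mm above the bench: the highest points of the crankcase.
- conrod_right (a point): Top of the other connecting rod, 161 mm above the bench.
- block: Wooden block 230 by 90 by 50 mm, fixed, with two holes through it of 30 mm, 65 mm either side of its middle along its x axis; it holds the two distributors. It can stand left or right of the crankcase. Origin: centre of its underside, z up.
- bare_distributor: A second distributor without cap or vacuum capsule: the same shank, clamp ear and 66 mm aluminium housing, open top with a short steel spindle, 115 mm tall, in the other hole of the block. Loose; leave it alone. Origin: its lower tip.
- parts_bin: Green open bin 206 by 156 by 100 mm holding scrap parts, fixed, on the other side of the crankcase from the block. Origin: centre of its underside.
- carburettor: Loose aluminium carburettor, 136 mm long, 104 mm high; leave alone. Origin: centre of its underside.
- piston: Loose aluminium piston, 62 mm in diameter, 62 mm high; leave alone. Origin: centre of its underside.
- mug: White mug, 80 mm across, 92 mm high; leave alone. Origin: centre of its underside.
- spanner: Steel spanner 170 mm long lying on the bench; leave alone. Origin: about its middle, on the bench.
- screwdriver: Screwdriver 200 mm long lying on the bench; leave alone. Origin: about its middle, on the bench.
- spray_can: Spray can, 60 mm in diameter, 165 mm high; leave alone. Origin: centre of its underside.

How it is judged:
By the outcome, as a careful person would: the job done as asked, in the order asked, and still so for the second after the job is handed in, while the arm keeps its last pose, push and grip.
It also fails if it takes over 48 s, if anything falls off the work surface, if the arm or the gripper's body presses on something with over 40 N, if the wrist force passes 120 N, or if a joint passes its speed limit or range.

## Working session

There is one attempt and no reset: what is moved stays moved. The work goes in short steps, Python scripts to look and compute and a tool call to move; the robot and the scene stay as the last step left them, time stands still between calls to the robot, and variables do not carry over. Pictures are saved under pics/ and viewed, about 8 in all and at most 12, crops included, and the job is handed in when it is done.

Besides the shell and the picture viewer there is one more tool, called after "Emit:" as a command line: name --argument value ..., lists and objects as JSON in quotes. jog_arm: Moves the arm, as the interface text tells. Its arguments: {"type":"object","properties":{"moves":{"type":"array"},"grip_force":{"type":"number"}},"required":["moves"]}

```bash
mkdir -p pics
cat > h.py <<'E'
import numpy as np, cv2
from cell import arm, imaging, job
def cam(n, st=None):
    p=imaging.camera_params(n); K=np.array([[p['fx'],0,p['cx']],[0,p['fy'],p['cy']],[0,0,1.]]); d=np.array(p['dist'],float)
    if 'hand_eye' in p:
        st=st or arm.observe(); T=np.eye(4); T[:3,:3]=cv2.Rodrigues(np.array(st['ee_rot'],float))[0]; T[:3,3]=st['position']
        M=np.linalg.inv(T@np.array(p['hand_eye'])); return K,d,M[:3,:3],M[:3,3]
    return K,d,cv2.Rodrigues(np.array(p['rvec'],float))[0],np.array(p['tvec'],float)
def ray(c,uv):
    K,d,R,t=c; x=cv2.undistortPoints(np.array([[uv]],float),K,d)[0,0]
    v=R.T@np.array([x[0],x[1],1]); return -R.T@t, v/np.linalg.norm(v)
def onz(c,uv,z):
    o,v=ray(c,uv); return o+v*(z-o[2])/v[2]
def proj(c,P):
    K,d,R,t=c; return cv2.projectPoints(np.array(P,float).reshape(-1,3),cv2.Rodrigues(R)[0],t,K,d)[0][:,0]
def tri(c1,u1,c2,u2):
    o1,a=ray(c1,u1);o2,b=ray(c2,u2); s=np.linalg.lstsq(np.c_[a,-b],o2-o1,rcond=None)[0]
    p,q=o1+a*s[0],o2+b*s[1]; return (p+q)/2,np.linalg.norm(p-q)
def snap(n,f):
    im=imaging.get_image(n)[:,:,::-1].copy(); cv2.imwrite('pics/'+f,im); return im
E
python3 - <<'E'
from h import *
print(arm.observe())
for n in('top','side'):
    snap(n,n+'0.png'); c=cam(n); print(n,c[0][0,0],-c[2].T@c[3],c[2][2])
print(imaging.camera_params('wrist'))
E
```

```text
{'clock': 0.0, 'joints': array([-1.40060787,  0.4352021 ,  0.02500229,  1.57411212, -0.01158003,
        1.13403976, -0.07511606]), 'dq': array([-0.00169497,  0.00076436, -0.00016553,  0.00171715,  0.00131542,
        0.00018755, -0.00012837]), 'joint_efforts': array([ 1.85230865e-04, -6.67861390e+01,  9.84231681e-01, -3.14460862e+01,
       -6.07376662e-02,  4.28898039e-02,  1.71590546e-04]), 'position': array([0.16832672, 0.60138005, 0.24295249]), 'ee_rot': array([-4.27323693e-01, -3.11234868e+00,  2.53857175e-03]), 'force': array([-0.53517833,  0.35406482, -0.47909501]), 'ft_torque': array([-0.02830697,  0.00993053,  0.01353564]), 'width': 0.9977384264440416}
top 600.4175178057061 [ 0.3226536  -0.01165777  1.86261781] [ 0.15717895  0.00300022 -0.98756558]
side 522.7715779487966 [ 0.36855081 -0.95564096  0.91984174] [ 0.17444983  0.76089737 -0.62498196]
{'fx': 376.921896500114, 'fy': 376.921896500114, 'cx': 317.01885774350006, 'cy': 244.447364984666, 'dist': array([-0.0203313,  0.       ,  0.       ,  0.       ,  0.       ]), 'hand_eye': array([[ 3.87526698e-04, -9.65856574e-01, -2.59077071e-01,
         6.96524581e-02],
       [ 9.99999863e-01,  4.65309972e-04, -2.38909797e-04,
         1.21841093e-04],
       [ 3.51303743e-04, -2.59076943e-01,  9.65856622e-01,
        -1.40934864e-01],
       [ 0.00000000e+00,  0.00000000e+00,  0.00000000e+00,
         1.00000000e+00]])}
```

View pics/top0.png

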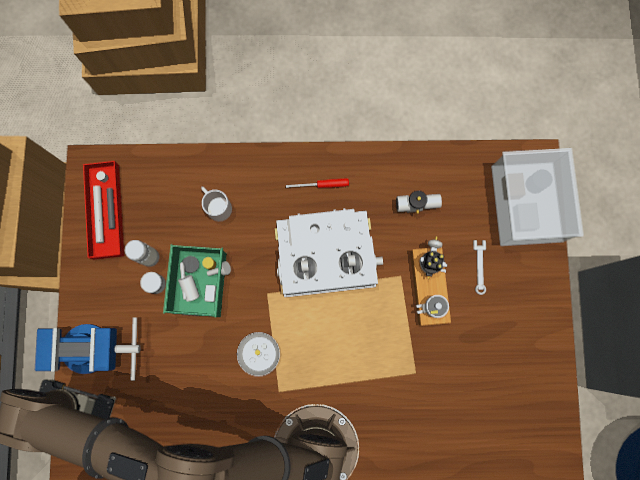

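View pics/side0.png

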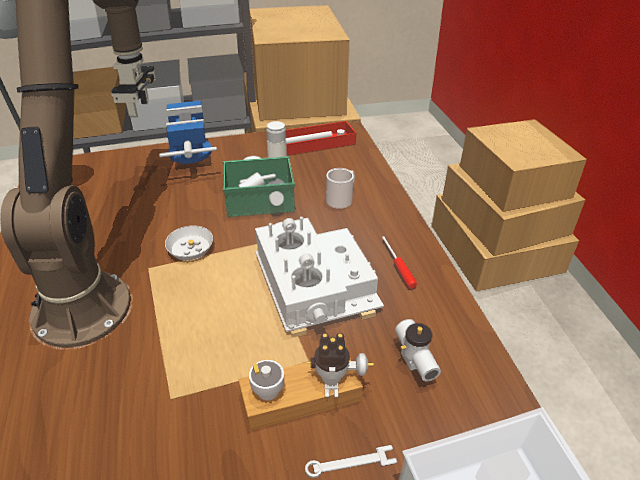

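The top view shows the crankcase around (325,252), the block at right with the capped distributor at (433,262), and its capsule away from the robot at (434,244). In the side view the cap is at (333,350), the fork near (331,388) and the bore at (341,250). I'll enlarge both next.

Run:
```python
import cv2
t=cv2.imread('pics/top0.png')[200:335,265:460]; cv2.imwrite('pics/tc.png',cv2.resize(t,None,fx=4,fy=4,interpolation=cv2.INTER_CUBIC))
s=cv2.imread('pics/side0.png')[215:415,235:435]; cv2.imwrite('pics/sc.png',cv2.resize(s,None,fx=3,fy=3,interpolation=cv2.INTER_CUBIC))
```

```text
(no output)
```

View pics/tc.png

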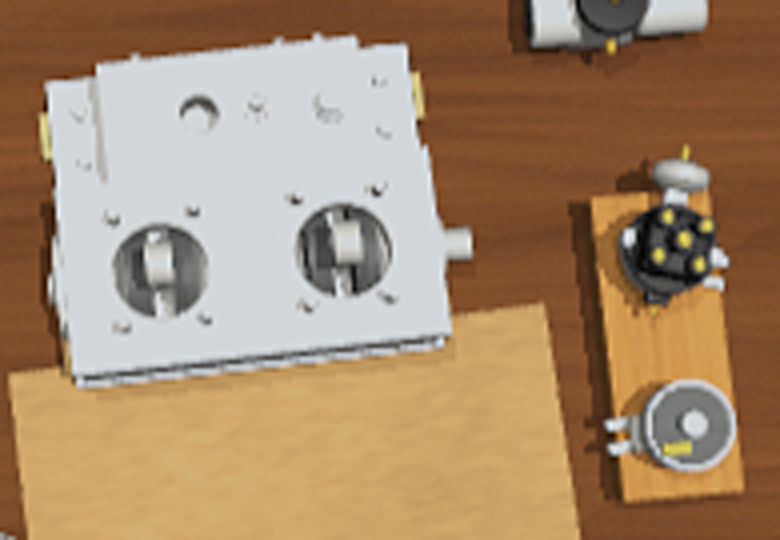

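View pics/sc.png

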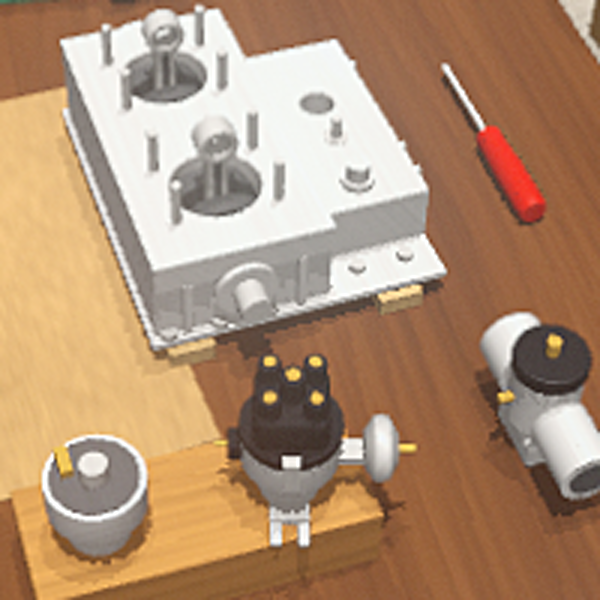

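The bore shows in the top crop at (199,113) and the side crop at (317,103). The stud is at (258,105) and (336,121). The centre tower of the cap is at (684,240) and (293,374), and the capsule at (681,176) and (382,447). The clamp fork points toward -y, at (716,270) in the top crop.

Run:
```python
from h import *
t,s=cam('top'),cam('side')
T=lambda u,v:((u+.5)/4-.5+265,(v+.5)/4-.5+200)
S=lambda u,v:((u+.5)/3-.5+235,(v+.5)/3-.5+215)
for n,a,b,z in[('tower',(684,240),(293,374),.161),('bore',(199,113),(317,103),.072),('stud',(258,105),(336,121),.092),('capsule',(681,176),(382,447),.086),('slot',(718,270),(290,531),.053),
  ('rodL',(160,265),(163,30),.155),('rodR',(347,243),(214,138),.155),('tA',(668,216),(315,362),.161),('tB',(708,226),(317,398),.161),('tC',(700,264),(270,398),.161),('tD',(659,255),(269,362),.161)]:
    p,e=tri(t,T(*a),s,S(*b)); print(n,p.round(4),round(e,4),'z-plane top',onz(t,T(*a),z)[:2].round(4),'side',onz(s,S(*b),z)[:2].round(4))
```

```text
tower [ 0.5435 -0.3498  0.1594] 0.0032 z-plane top [ 0.5417 -0.3492] side [ 0.5447 -0.3511]
bore [ 0.656  -0.0034  0.0705] 0.0033 z-plane top [ 0.654  -0.0032] side [ 0.6572 -0.005 ]
stud [ 0.6587 -0.0479  0.088 ] 0.004 z-plane top [ 0.656  -0.0476] side [ 0.6594 -0.0522]
capsule [ 0.6015 -0.3641  0.0861] 0.0036 z-plane top [ 0.5997 -0.3638] side [ 0.6034 -0.3641]
slot [ 0.5331 -0.3947  0.0575] 0.0024 z-plane top [ 0.5324 -0.3956] side [ 0.5352 -0.3918]
rodL [0.5321 0.0254 0.1468] 0.0054 z-plane top [0.5284 0.0254] side [0.5331 0.0152]
rodR [ 0.5457 -0.1094  0.1458] 0.0032 z-plane top [ 0.5429 -0.1087] side [ 0.5452 -0.1193]
tA [ 0.5611 -0.3398  0.1548] 0.0021 z-plane top [ 0.5591 -0.3385] side [ 0.5605 -0.3448]
tB [ 0.554  -0.3683  0.1553] 0.0033 z-plane top [ 0.5516 -0.3668] side [ 0.5543 -0.3727]
tC [ 0.5264 -0.3614  0.1548] 0.0025 z-plane top [ 0.5243 -0.36  ] side [ 0.5263 -0.3662]
tD [ 0.5331 -0.3324  0.1537] 0.0021 z-plane top [ 0.5311 -0.3309] side [ 0.5326 -0.3384]
```

```bash
cat >> h.py <<'E'
def delta(xyz,yaw_deg,st=None):
    "shift cm & turn in tool axes from measured pose to tool-down pose with tool x at world yaw"
    st=st or arm.observe(); R=cv2.Rodrigues(np.array(st['ee_rot'],float))[0]; a=np.radians(yaw_deg); c,s=np.cos(a),np.sin(a)
    G=np.array([[c,s,0],[s,-c,0],[0,0,-1.]])
    print('clock',st['clock'],'pos',np.round(st['position'],4),'yaw',np.degrees(np.arctan2(R[1,0],R[0,0])).round(2),'tilt',R[:2,2].round(4),'q',np.round(st['joints'],2),'F',np.round(st['force'],2),'w',st['width'])
    print('xyz cm',(R.T@(np.array(xyz)-st['position'])*100).round(2),'ang',cv2.Rodrigues(R.T@G)[0].ravel().round(4))
E
python3 -c "
from h import *
delta([.61,-.02,.30],166)"
```

```text
clock 0.1 pos [0.1683 0.6015 0.2431] yaw 164.37 tilt [-0.0002 -0.0013] q [-1.4   0.44  0.02  1.57 -0.01  1.13 -0.08] F [ 0.14  0.37 -0.3 ] w 0.9994164642532243
xyz cm [-59.28 -47.95  -5.62] ang [-0.0013  0.0001 -0.0285]
```

Emit:
jog_arm --moves '[{"fingers":-1,"xyz":[-4,-3,-5.6],"angular":[0,0,0]},{"fingers":-1,"xyz":[-59.3,-48,-5.6],"angular":[0,0,-0.028]},{"fingers":-1,"xyz":[-59.3,-48,-5.6],"angular":[0,0,-0.028]},{"fingers":-1,"xyz":[-59.3,-48,-5.6],"angular":[0,0,-0.028]},{"fingers":-1,"xyz":[-59.3,-48,-5.6],"angular":[0,0,-0.028]},{"fingers":-1,"xyz":[-59.3,-48,-5.6],"angular":[0,0,-0.028]},{"fingers":-1,"xyz":[-59.3,-48,-5.6],"angular":[0,0,-0.028]},{"fingers":-1,"xyz":[-59.3,-48,-5.6],"angular":[0,0,-0.028]},{"fingers":-1,"xyz":[-59.3,-48,-5.6],"angular":[0,0,-0.028]},{"fingers":-1,"xyz":[-59.3,-48,-5.6],"angular":[0,0,-0.028]},{"fingers":-1,"xyz":[-59.3,-48,-5.6],"angular":[0,0,-0.028]},{"fingers":-1,"xyz":[-59.3,-48,-5.6],"angular":[0,0,-0.028]}]'

```text
clock: 1.6
position: [0.5913, 0.006, 0.2991]
ee_rot: [-0.383, -3.118, -0.0]
force: [0.6, 0.9, -0.4]
width: 0.999
```

```bash
python3 -c "
from h import *
delta([.61,-.02,.30],166)"
```

```text
clock 1.6 pos [0.5913 0.006  0.2991] yaw 166.0 tilt [-0.0003  0.0003] q [-0.39  0.35  0.4   1.6  -0.14  1.22  1.37] F [ 0.63  0.9  -0.39] w 0.9994871998418166
xyz cm [-2.44 -2.07 -0.09] ang [ 0.0002 -0.0003  0.    ]
```

Emit:
jog_arm --moves '[{"fingers":-1,"xyz":[-1,-1,0],"angular":[0,0,0]},{"fingers":-1,"xyz":[-1,-1,0],"angular":[0,0,0]},{"fingers":-1,"xyz":[-1,-1,0],"angular":[0,0,0]}]'

```text
clock: 1.98
position: [0.5971, -0.0025, 0.299]
ee_rot: [-0.38, -3.117, -0.002]
force: [-0.1, 0.3, -0.5]
width: 0.997
```

Run:
```python
from h import *
st=arm.observe(); delta([.5435,-.35,.25],165.8,st)
im=snap('wrist','w1.png'); c=cam('wrist',st)
for p in ([.656,-.0034,.072],[.6587,-.0479,.092]): print(proj(c,p))
cv2.imwrite('pics/w1c.png',im)
```

```text
clock 1.975 pos [ 0.5971 -0.0025  0.299 ] yaw 166.11 tilt [-0.0009  0.0011] q [-0.37  0.36  0.41  1.59 -0.15  1.23  1.39] F [-0.05  0.32 -0.47] w 0.9965603949099264
xyz cm [ -3.15 -35.02   4.87] ang [ 0.0009 -0.0012  0.0053]
[[329.68410588 271.27905734]]
[[287.17941905 290.63237834]]
```

View pics/w1.png

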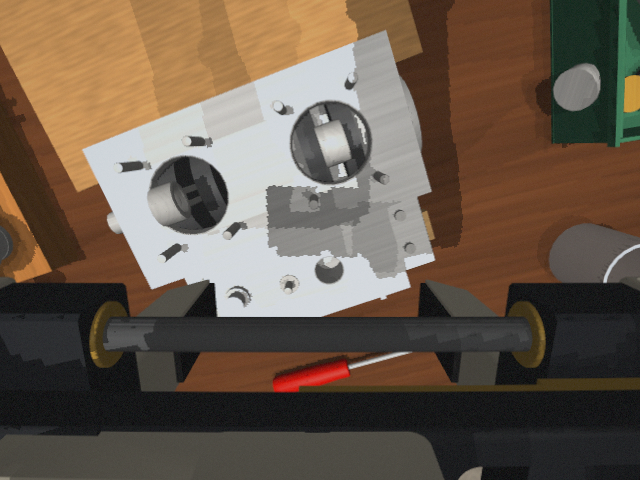

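The bore is at about (329,269), against a prediction of (330,271), so the estimate agrees. The stud is near (290,284), so I'll zoom in and fit it.

Run:
```python
from h import *
im=cv2.imread('pics/w1.png')[235:315,220:350]; cv2.imwrite('pics/w1c.png',cv2.resize(im,None,fx=6,fy=6,interpolation=cv2.INTER_CUBIC))
```

```text
(no output)
```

View pics/w1c.png

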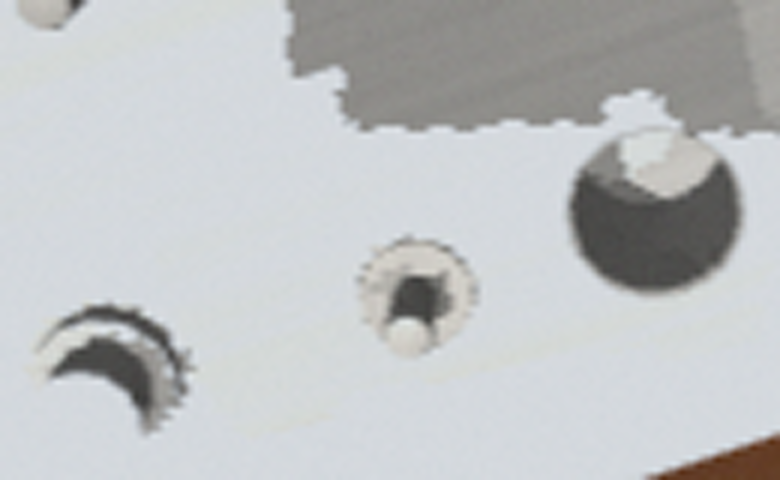

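In the enlarged crop the bore circle is centred at (655,212), the stud's bright top at (409,337) and its collar at (418,296).

Run:
```python
from h import *
# camera pose of w1: read from state recorded just before
st=arm.observe(); c=cam('wrist',st)
W=lambda u,v:((u+.5)/6-.5+220,(v+.5)/6-.5+235)
b=onz(c,W(655,212),.072);s=onz(c,W(409,337),.092);k=onz(c,W(418,296),.073)
for q in(s,k): d=q-b; print(b.round(4),q.round(4),np.hypot(*d[:2]).round(4),np.degrees(np.arctan2(d[1],d[0])).round(2))
delta([.5175,-.35,.26],165.8,st)
```

```text
[ 0.6545 -0.0039  0.072 ] [ 0.6592 -0.0473  0.092 ] 0.0437 -83.89
[ 0.6545 -0.0039  0.072 ] [ 0.6593 -0.0472  0.073 ] 0.0436 -83.74
clock 2.025 pos [ 0.5972 -0.0024  0.2992] yaw 166.13 tilt [-0.0005  0.0011] q [-0.37  0.36  0.41  1.59 -0.15  1.23  1.39] F [ 0.09 -0.73  1.1 ] w 1.0026149420251358
xyz cm [ -0.6  -35.66   3.89] ang [ 0.001  -0.0008  0.0058]
```

```bash
python3 -c "
from h import *
delta([.563,-.355,.28],165.8)"
```

```text
clock 2.025 pos [ 0.5972 -0.0024  0.2992] yaw 166.13 tilt [-0.0005  0.0011] q [-0.37  0.36  0.41  1.59 -0.15  1.23  1.39] F [ 0.09 -0.73  1.1 ] w 1.0026149420251358
xyz cm [ -5.14 -35.05   1.88] ang [ 0.001  -0.0008  0.0058]
```

Emit:
jog_arm --moves '[{"fingers":-1,"xyz":[-5.1,-35,1.9],"angular":[0.001,-0.001,0.006]},{"fingers":-1,"xyz":[-5.1,-35,1.9],"angular":[0.001,-0.001,0.006]},{"fingers":-1,"xyz":[-5.1,-35,1.9],"angular":[0.001,-0.001,0.006]},{"fingers":-1,"xyz":[-5.1,-35,1.9],"angular":[0.001,-0.001,0.006]},{"fingers":-1,"xyz":[-5.1,-35,1.9],"angular":[0.001,-0.001,0.006]},{"fingers":-1,"xyz":[-5.1,-35,1.9],"angular":[0.001,-0.001,0.006]},{"fingers":-1,"xyz":[-5.1,-35,1.9],"angular":[0.001,-0.001,0.006]},{"fingers":-1,"xyz":[-5.1,-35,1.9],"angular":[0.001,-0.001,0.006]},{"fingers":-1,"xyz":[-5.1,-35,1.9],"angular":[0.001,-0.001,0.006]},{"fingers":-1,"xyz":[-5.1,-35,1.9],"angular":[0.001,-0.001,0.006]},{"fingers":-1,"xyz":[-5.1,-35,1.9],"angular":[0.001,-0.001,0.006]}]'

```text
clock: 3.4
position: [0.5628, -0.3559, 0.2804]
ee_rot: [0.391, 3.116, -0.001]
force: [0.5, -0.4, 0.5]
width: 0.997
```

Run:
```python
from h import *
st=arm.observe(); delta([.5435,-.35,.25],165.8,st)
im=snap('wrist','w2.png'); c=cam('wrist',st); print(c[2].tolist(),c[3].tolist())
np.savez('w2.npz',K=c[0],d=c[1],R=c[2],t=c[3])
print(proj(c,[.5435,-.35,.16]))
u,v=proj(c,[.5435,-.35,.13])[0].astype(int)
cv2.imwrite('pics/w2c.png',im);
```

```text
clock 3.4 pos [ 0.5628 -0.3559  0.2804] yaw 165.68 tilt [ 0.001  -0.0011] q [ 0.18  0.5   0.49  1.44 -0.24  1.26  2.01] F [ 0.45 -0.38  0.54] w 0.9968493909041723
xyz cm [2.01 0.09 3.04] ang [-0.0008  0.0012 -0.0021]
[[0.24692240745376723, 0.9690345597232034, -0.0011604995881863021], [0.9357192941128624, -0.23812158622723226, 0.26024510139012247], [0.25191015724294274, -0.06534624881877474, -0.965541889533102]] [0.2060999312875043, -0.6535323895226071, 0.25991289528392714]
[[318.37523004 216.04451857]]
```

View pics/w2.png

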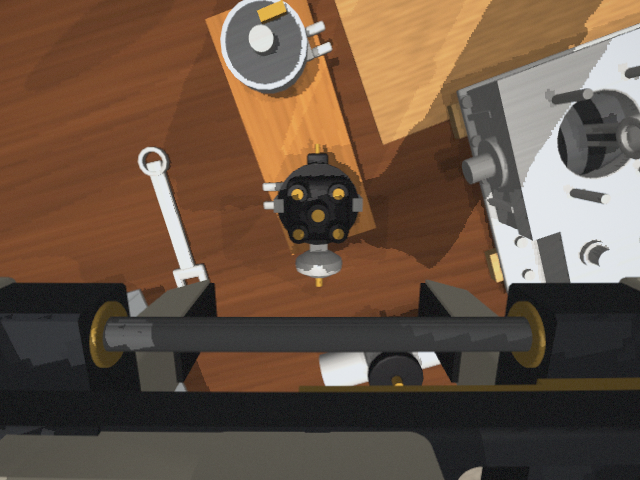

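The cap's centre tower is at (318,216), as predicted. The outer towers at (297,194), (338,193), (298,234) and (338,234) are square to the image, and the fork is at left (269,196).

Run:
```python
from h import *
z=np.load('w2.npz'); c=(z['K'],z['d'],z['R'],z['t'])
im=cv2.imread('pics/w2.png'); h=cv2.cvtColor(im,cv2.COLOR_BGR2HSV)
m=cv2.inRange(h,(12,110,90),(32,255,255)); m[:,:280]=0;m[:,356:]=0;m[:182]=0;m[245:]=0
n,_,s,ce=cv2.connectedComponentsWithStats(m)
P=[]
for i in range(1,n):
    if s[i,4]>25: p=onz(c,ce[i],.161); P.append(p[:2]); print(ce[i].round(1),s[i,4],p.round(4))
for u in((318,262),): print('caps',onz(c,u,.086).round(4))
```

```text
[297.1 194. ] 111 [ 0.5247 -0.3604  0.161 ]
[338.2 193.6] 112 [ 0.5314 -0.3328  0.161 ]
[317.8 215.5] 132 [ 0.5429 -0.3502  0.161 ]
[287.2 236.7] 156 [ 0.5523 -0.3752  0.161 ]
[352.2 230.6] 71 [ 0.5593 -0.3293  0.161 ]
[337.6 233.6] 89 [ 0.5589 -0.3398  0.161 ]
[298.1 234.3] 89 [ 0.5525 -0.3671  0.161 ]
caps [ 0.5993 -0.3643  0.086 ]
```

```bash
python3 -c "
from h import *
delta([.543,-.35,.136],166.2)"
```

```text
clock 3.45 pos [ 0.5627 -0.3561  0.2804] yaw 165.67 tilt [ 0.0009 -0.0011] q [ 0.18  0.5   0.49  1.44 -0.24  1.26  2.01] F [-0.4   0.   -0.06] w 1.0013408196991185
xyz cm [ 2.07  0.11 14.44] ang [-0.0009  0.0012 -0.0093]
```

Emit:
jog_arm --moves '[{"fingers":-1,"xyz":[2.1,0.1,3],"angular":[-0.001,0.001,-0.009]},{"fingers":-1,"xyz":[2.1,0.1,6],"angular":[-0.001,0.001,-0.009]},{"fingers":-1,"xyz":[2.1,0.1,8],"angular":[-0.001,0.001,-0.009]},{"fingers":-1,"xyz":[2.1,0.1,8],"angular":[-0.001,0.001,-0.009]},{"fingers":-1,"xyz":[2.1,0.1,10],"angular":[-0.001,0.001,-0.009]},{"fingers":-1,"xyz":[2.1,0.1,12],"angular":[-0.001,0.001,-0.009]},{"fingers":-1,"xyz":[2.1,0.1,13.5],"angular":[-0.001,0.001,-0.009]},{"fingers":-1,"xyz":[2.1,0.1,14.4],"angular":[-0.001,0.001,-0.009]},{"fingers":-1,"xyz":[2.1,0.1,14.4],"angular":[-0.001,0.001,-0.009]},{"fingers":-1,"xyz":[2.1,0.1,14.4],"angular":[-0.001,0.001,-0.009]},{"fingers":-1,"xyz":[2.1,0.1,14.4],"angular":[-0.001,0.001,-0.009]}]'

```text
clock: 4.82
position: [0.5428, -0.3508, 0.1369]
ee_rot: [0.379, 3.118, -0.001]
force: [0.2, 0.4, -0.6]
width: 1.002
```

```bash
python3 -c "
from h import *
delta([.543,-.35,.136],166.2)"
```

```text
clock 4.825 pos [ 0.5428 -0.3508  0.1369] yaw 166.14 tilt [ 0.0009 -0.0005] q [ 0.21  0.59  0.43  1.66 -0.29  0.95  2.08] F [ 0.17  0.45 -0.57] w 1.0017839285361883
xyz cm [-0.    0.08  0.09] ang [-0.0002  0.001  -0.0011]
```

Emit:
jog_arm --moves '[{"fingers":1,"xyz":[0,0.08,0.05],"angular":[0,0,0]},{"fingers":1,"xyz":[0,0.08,0.05],"angular":[0,0,0]},{"fingers":1,"xyz":[0,0.08,0.05],"angular":[0,0,0]},{"fingers":1,"xyz":[0,0.08,0.05],"angular":[0,0,0]},{"fingers":1,"xyz":[0,0.08,0.05],"angular":[0,0,0]},{"fingers":1,"xyz":[0,0.08,0.05],"angular":[0,0,0]},{"fingers":1,"xyz":[0,0.08,0.05],"angular":[0,0,0]},{"fingers":1,"xyz":[0,0.08,0.05],"angular":[0,0,0]},{"fingers":1,"xyz":[0,0.08,0.05],"angular":[0,0,0]},{"fingers":1,"xyz":[0,0.08,0.05],"angular":[0,0,0]}]' --grip_force 40

```text
clock: 6.08
position: [0.5426, -0.3498, 0.1358]
ee_rot: [0.379, 3.119, -0.0]
force: [0.6, -1.0, -0.5]
width: 0.523
```

```bash
python3 -c "
from h import *
delta([.543,-.35,.34],166.2)"
```

```text
clock 6.075 pos [ 0.5426 -0.3498  0.1358] yaw 166.14 tilt [ 0.0001 -0.0001] q [ 0.21  0.59  0.43  1.67 -0.29  0.95  2.08] F [ 0.61 -0.95 -0.47] w 0.5228314185246059
xyz cm [-4.000e-02 -1.000e-02 -2.042e+01] ang [-0.      0.0001 -0.0011]
```

Emit:
jog_arm --moves '[{"fingers":1,"xyz":[0,0,-0.5],"angular":[0,0,0]},{"fingers":1,"xyz":[0,0,-1.5],"angular":[0,0,0]},{"fingers":1,"xyz":[0,0,-3],"angular":[0,0,0]},{"fingers":1,"xyz":[0,0,-5],"angular":[0,0,0]},{"fingers":1,"xyz":[0,0,-7.5],"angular":[0,0,0]},{"fingers":1,"xyz":[0,0,-10.5],"angular":[0,0,0]},{"fingers":1,"xyz":[0,0,-14],"angular":[0,0,0]},{"fingers":1,"xyz":[0,0,-17],"angular":[0,0,0]},{"fingers":1,"xyz":[0,0,-19.5],"angular":[0,0,0]},{"fingers":1,"xyz":[0,0,-20.4],"angular":[0,0,0]},{"fingers":1,"xyz":[0,0,-20.4],"angular":[0,0,0]},{"fingers":1,"xyz":[0,0,-20.4],"angular":[0,0,0]}]'

```text
clock: 7.58
position: [0.5423, -0.3493, 0.3385]
ee_rot: [-0.379, -3.117, -0.001]
force: [-0.7, 0.3, -6.0]
width: 0.522
```

```bash
python3 -c "
from h import *
st=arm.observe();print(st['ft_torque'])
delta([.655,-.0038,.34],186,st)"
```

```text
[-0.00232825  0.01052619  0.0065771 ]
clock 7.575 pos [ 0.5423 -0.3493  0.3385] yaw 166.14 tilt [-0.0017  0.0011] q [ 0.17  0.44  0.5   1.4  -0.21  1.36  2.  ] F [-0.73  0.34 -6.05] w 0.5223464892001054
xyz cm [-2.67 36.25 -0.13] ang [ 0.001  -0.0018 -0.3466]
```

Emit:
jog_arm --moves '[{"fingers":1,"xyz":[-0.1,1.5,-0.1],"angular":[0,0,-0.01]},{"fingers":1,"xyz":[-0.3,4,-0.1],"angular":[0,0,-0.03]},{"fingers":1,"xyz":[-0.5,7.5,-0.1],"angular":[0,0,-0.07]},{"fingers":1,"xyz":[-0.8,11.5,-0.1],"angular":[0,0,-0.11]},{"fingers":1,"xyz":[-1.2,16,-0.1],"angular":[0,0,-0.16]},{"fingers":1,"xyz":[-1.5,20.5,-0.1],"angular":[0,-0.001,-0.2]},{"fingers":1,"xyz":[-1.9,25,-0.1],"angular":[0,-0.001,-0.24]},{"fingers":1,"xyz":[-2.2,29,-0.1],"angular":[0.001,-0.002,-0.28]},{"fingers":1,"xyz":[-2.4,32.5,-0.1],"angular":[0.001,-0.002,-0.31]},{"fingers":1,"xyz":[-2.6,35,-0.1],"angular":[0.001,-0.002,-0.335]},{"fingers":1,"xyz":[-2.7,36.2,-0.1],"angular":[0.001,-0.002,-0.347]},{"fingers":1,"xyz":[-2.7,36.2,-0.1],"angular":[0.001,-0.002,-0.347]}]'

```text
clock: 9.07
position: [0.6556, -0.0043, 0.3405]
ee_rot: [-0.166, 3.136, -0.002]
force: [-0.7, -0.6, -6.3]
width: 0.518
```

Emit:
jog_arm --moves '[{"fingers":1,"xyz":[0,0,0],"angular":[0,0,0]},{"fingers":1,"xyz":[0,0,0],"angular":[0,0,0]},{"fingers":1,"xyz":[0,0,0],"angular":[0,0,0]}]'

```text
clock: 9.45
position: [0.6555, -0.0057, 0.3409]
ee_rot: [-0.163, 3.135, -0.002]
force: [-0.3, -0.5, -5.5]
width: 0.518
```

```bash
python3 -c "
from h import *
st=arm.observe()
delta([.655,-.0038,.236],186,st)
im=snap('wrist','w3.png'); c=cam('wrist',st)
np.savez('w3.npz',K=c[0],d=c[1],R=c[2],t=c[3])
"
```

```text
clock 9.45 pos [ 0.6555 -0.0057  0.3409] yaw -174.06 tilt [ 0.002  -0.0012] q [-0.29  0.44  0.34  1.36 -0.14  1.37  1.73] F [-0.28 -0.5  -5.48] w 0.5184768845892791
xyz cm [ 0.05  0.21 10.49] ang [-0.0014  0.0019 -0.001 ]
```

View pics/w3.png

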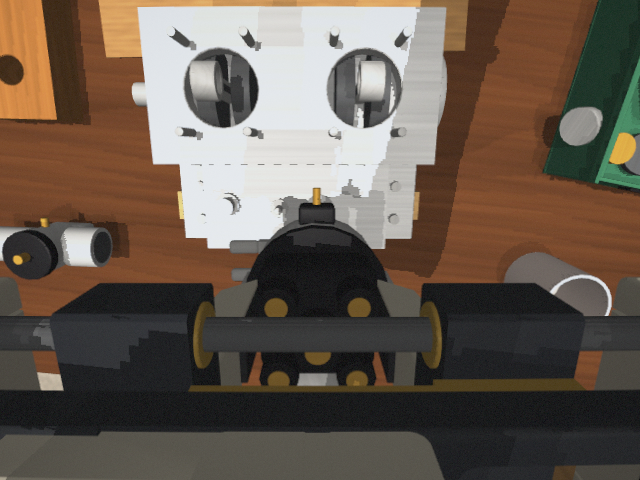

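The distributor hangs upright with its fork at left (245,260). The crankcase is square to the image, so the turn is right. I'll descend in steps.

Emit:
jog_arm --moves '[{"fingers":1,"xyz":[0,0.2,1.5],"angular":[-0.001,0.002,0]},{"fingers":1,"xyz":[0,0.2,4],"angular":[-0.001,0.002,0]},{"fingers":1,"xyz":[0,0.2,7],"angular":[-0.001,0.002,0]},{"fingers":1,"xyz":[0,0.2,9.2],"angular":[-0.001,0.002,0]},{"fingers":1,"xyz":[0,0.2,10.5],"angular":[-0.001,0.002,0]},{"fingers":1,"xyz":[0,0.2,10.5],"angular":[-0.001,0.002,0]},{"fingers":1,"xyz":[0,0.2,10.5],"angular":[-0.001,0.002,0]},{"fingers":1,"xyz":[0,0.2,10.5],"angular":[-0.001,0.002,0]},{"fingers":1,"xyz":[0,0.2,10.5],"angular":[-0.001,0.002,0]}]'

```text
clock: 10.62
position: [0.6559, -0.0029, 0.2364]
ee_rot: [-0.165, 3.136, -0.0]
force: [-0.3, 0.7, -6.0]
width: 0.522
```

Run:
```python
from h import *
st=arm.observe()
delta([.655,-.0038,.216],186,st)
w=snap('wrist','w4.png'); s=snap('side','s4.png'); c=cam('wrist',st); sc=cam('side')
R=cv2.Rodrigues(np.array(st['ee_rot'],float))[0]
tip=np.array(st['position'])+R@[0,0,.1338]; slot=np.array(st['position'])+R@[0,-.044,.0828]
print('tip',tip.round(4),'slot',slot.round(4))
print('side px tip',proj(sc,tip),'bore',proj(sc,[.655,-.0038,.072]),'slot',proj(sc,slot),'stud',proj(sc,[.6592,-.0475,.092]))
print('wrist px slot',proj(c,slot),'stud',proj(c,[.6592,-.0475,.092]))
A=cv2.resize(w[150:330,190:390],None,fx=3,fy=3,interpolation=cv2.INTER_CUBIC)[:540,:400]
u,v=proj(sc,tip)[0].astype(int); print('side crop',u-60,v-95)
B=cv2.resize(s[v-95:v+40,u-50:u+50],None,fx=4,fy=4,interpolation=cv2.INTER_CUBIC)
cv2.imwrite('pics/c4.png',np.hstack([A,B]))
```

```text
clock 10.625 pos [ 0.6559 -0.0029  0.2364] yaw -173.98 tilt [ 0.001  -0.0002] q [-0.29  0.5   0.32  1.52 -0.17  1.15  1.74] F [-0.31  0.68 -5.96] w 0.5224174027805601
xyz cm [ 0.1  -0.08  2.04] ang [-0.0003  0.0009  0.0004]
tip [ 0.656  -0.0029  0.1026] slot [ 0.6606 -0.0467  0.1536]
side px tip [[340.07914176 239.07744719]] bore [[339.3658312  248.83064232]] slot [[347.60602019 233.55066306]] stud [[346.05316457 253.7577836 ]]
wrist px slot [[246.03431729 259.34986562]] stud [[259.51760242 233.96229703]]
side crop 280 144
```

View pics/c4.png

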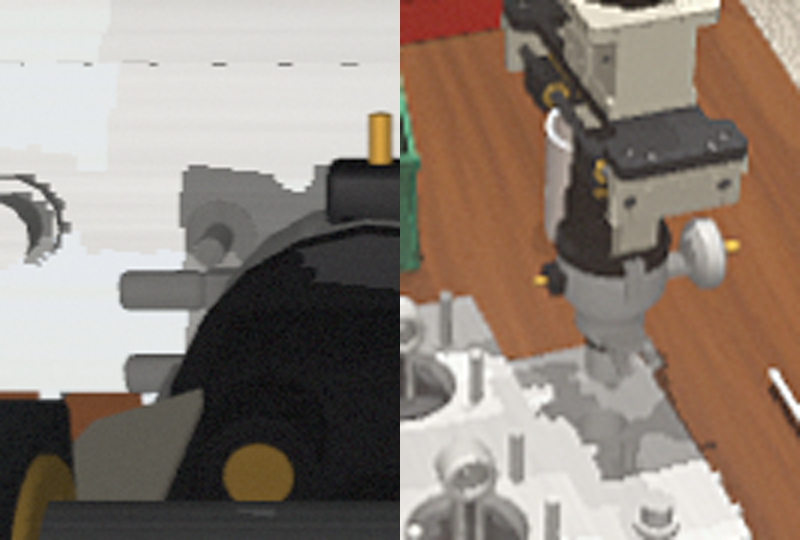

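The wrist crop shows the fork prongs at (160,290) and (155,375), and the stud top at (205,250) between their lines as predicted. The side crop shows the shank hanging at (610,375), clear of the step. I'll go to final height and check more closely.

Emit:
jog_arm --moves '[{"fingers":1,"xyz":[0.12,-0.08,0.5],"angular":[0,0.001,0.004]},{"fingers":1,"xyz":[0.12,-0.08,1],"angular":[0,0.001,0.004]},{"fingers":1,"xyz":[0.12,-0.08,1.6],"angular":[0,0.001,0.004]},{"fingers":1,"xyz":[0.12,-0.08,2],"angular":[0,0.001,0.004]},{"fingers":1,"xyz":[0.12,-0.08,2],"angular":[0,0.001,0.004]},{"fingers":1,"xyz":[0.12,-0.08,2],"angular":[0,0.001,0.004]},{"fingers":1,"xyz":[0.12,-0.08,2],"angular":[0,0.001,0.004]},{"fingers":1,"xyz":[0.12,-0.08,2],"angular":[0,0.001,0.004]}]'

```text
clock: 11.72
position: [0.6545, -0.0038, 0.2159]
ee_rot: [0.159, -3.137, 0.0]
force: [0.6, -0.1, -5.4]
width: 0.526
```

Run:
```python
from h import *
st=arm.observe()
delta([.6545,-.0038,.216],185.8,st)
w=snap('wrist','w5.png'); s=snap('side','s5.png'); c=cam('wrist',st); sc=cam('side')
R=cv2.Rodrigues(np.array(st['ee_rot'],float))[0]
tip=np.array(st['position'])+R@[0,0,.1338]; slot=np.array(st['position'])+R@[0,-.044,.0828]
print('tip',tip.round(4),'slot',slot.round(4))
print('side px tip',proj(sc,tip),'slot',proj(sc,slot),'stud',proj(sc,[.6592,-.0475,.092]))
for z in(.0798,.0848): print('wrist slot',proj(c,np.array(st['position'])+R@[0,-.044,z]))
print('wrist stud',proj(c,[.6592,-.0475,.092]))
s0=cv2.imread('pics/side0.png')
z=lambda i:cv2.resize(i[205:270,315:365],None,fx=8,fy=8,interpolation=cv2.INTER_CUBIC)
cv2.imwrite('pics/c5.png',np.hstack([z(s0),z(s)]))
cv2.imwrite('pics/c5w.png',cv2.resize(w[190:300,220:360],None,fx=5,fy=5,interpolation=cv2.INTER_CUBIC))
```

```text
clock 11.725 pos [ 0.6545 -0.0038  0.2159] yaw -174.21 tilt [-0.0009 -0.0004] q [-0.28  0.51  0.32  1.55 -0.17  1.11  1.75] F [ 0.62 -0.13 -5.42] w 0.5256356023696275
xyz cm [ 0.    0.   -0.01] ang [-0.0003 -0.0009 -0.0001]
tip [ 0.6544 -0.0039  0.0821] slot [ 0.6589 -0.0476  0.1332]
side px tip [[339.27589343 245.77537203]] slot [[346.65854385 240.65755787]] stud [[346.05316457 253.7577836 ]]
wrist slot [[245.14508513 260.80196058]]
wrist slot [[246.61693405 258.40261495]]
wrist stud [[256.50244597 243.00619535]]
```

View pics/c5.png

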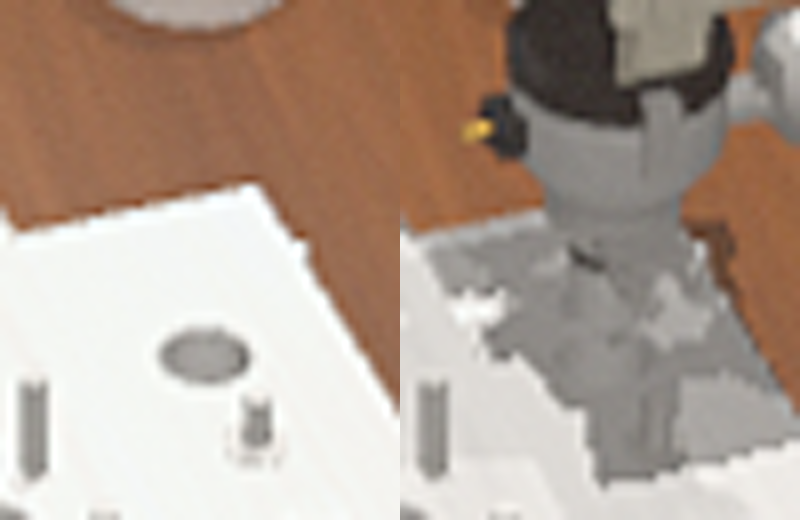

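View pics/c5w.png

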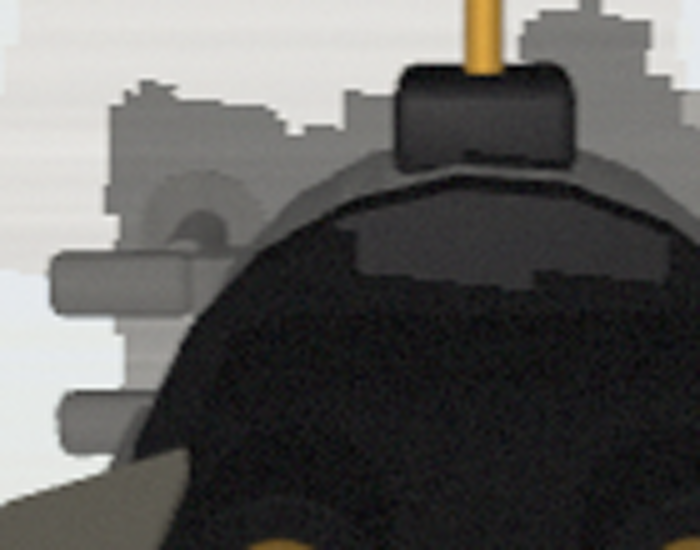

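In the side crop the shank hangs over the bore's position (205,355 → 605,355), with a gap below it. In the wrist crop the fork prongs at rows 283 and 423 put the slot within about 1 mm of its predicted place. The shift from pick point to bore agrees across the top, side and wrist cameras to about 1 mm. I'll hold and recheck that it's steady.

Emit:
jog_arm --moves '[{"fingers":1,"xyz":[-0.03,0,0],"angular":[0,0,0]},{"fingers":1,"xyz":[-0.03,0,0],"angular":[0,0,0]},{"fingers":1,"xyz":[-0.03,0,0],"angular":[0,0,0]},{"fingers":1,"xyz":[-0.03,0,0],"angular":[0,0,0]},{"fingers":1,"xyz":[-0.03,0,0],"angular":[0,0,0]},{"fingers":1,"xyz":[-0.03,0,0],"angular":[0,0,0]}]'

```text
clock: 12.58
position: [0.6548, -0.0038, 0.2158]
ee_rot: [0.159, -3.136, 0.001]
force: [0.1, 0.3, -6.7]
width: 0.517
```

Run:
```python
from h import *
st=arm.observe(); delta([.6548,-.0038,.216],185.8,st); print(np.abs(st['dq']).max())
ok=abs(st['position'][2]-.216)<.002 and np.hypot(st['position'][0]-.6548,st['position'][1]+.0038)<.0015 and abs(st['width']-.523)<.02
print(ok, job.sign_off() if ok else None)
```

```text
clock 12.575 pos [ 0.6548 -0.0038  0.2158] yaw -174.21 tilt [-0.0011 -0.0004] q [-0.28  0.51  0.32  1.55 -0.17  1.11  1.75] F [ 0.1   0.32 -6.75] w 0.5169843147075109
xyz cm [-0.    0.   -0.02] ang [-0.0003 -0.0011 -0.0001]
0.001671061464533481
the job is handed in; nothing more can be done
True None
```

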